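# Gauge a cast clamp arm, then hold it level over its pivot fixture

### The arm

A 6-joint arm with a two-finger parallel gripper is mounted at the origin on the work surface. World frame = base frame: x ahead of the robot, y to its left, z up, the work surface at z = 0. Lengths are in m, angles in rad, forces in N, time in s.
With the tool pointing down it reaches from about 0.225 to 0.725 m from the base axis. Payload 3.1 kg.
Tool frame: the origin (TCP) lies between the finger pads; the fingertips stand 17 mm ahead of it and the grasp point (between the pads) lies 2 mm behind it; z points along the fingers, y is the direction in which the jaws open and shut (so a half turn about z gives the same grasp; the last joint's range is limited). The gripper opens to 85 mm and grips with 20 to 120 N. Pads are 22 mm wide; open, the fingers measure 114 mm over their backs; the gripper's body (76 mm by 85 mm) begins 54 mm behind the grasp point. The pads swing forward as they close: fully open they stand 13 mm farther back than shut.
Start: joints at [-1.331, 0.048, 0.099, 1.622, 0, 1.443], TCP at [0.189, -0.49, 0.248] pointing down, gripper open.
Joint ranges: [-2.91, 2.91], [-0.99, 1.94], [-1.21, 1.42], [-2.12, 2.29], [-1.49, 1.47], [-3.14, 3.14]. Speed limits (rad/s): [2.79, 2.79, 3.14, 3.14, 3.14, 3.14].

### API

Orientations are given as a unit quaternion [x, y, z, w].
In Python, from rig import arm, eyes gives the robot as it stands. The module is installed in compiled form; this text tells all that it offers.
- The arm moves only by the tool servo_tool, never from a script. Its argument "series" is a list of rows, each an object of numbers: "ax", "ay", "az": the turn, a rotation vector about the tool's x, y, z in units of 8 degrees (1.0 is 8 degrees); "x", "y", "z": the shift along the tool's x, y, z in units of 50 mm (1.0 is 50 mm); "jaw": the finger opening in mm, from 0 to 85.4. In form: [{"ax": .., "ay": .., "az": .., "x": .., "y": .., "z": .., "jaw": ..}, ...]. A call has 1 to 5 rows; each row is the pose to reach, as a shift and turn from the pose measured when the call began, along the tool's axes at that moment; what a row does not reach only later rows make up. A row lasts 1/10 s, in which the tool goes at most 50 mm and 8.59 degrees, less where a joint would pass 70% of its speed; a pose out of reach is approached as far as the arm can. A call with a gripper value outside its range is refused whole. The fingers move at their own pace and stop on an object; the grip force is fixed at half the most. Time passes only in rows, so rows that repeat a pose let the fingers close. It gives the time, the measured TCP pose, the force and the opening at its end, in the units of the state.
- arm.get_obs(): the state, without advancing time (a new reading comes with each control period).
- eyes.snapshot(name): name is "scene" or "top" or "wrist"; returns a dict with "color" (420x560x3 uint8, red, green, blue), "intrinsics" (3x3 intrinsics, pixels), "k1" (the pictures are not rectified: a ray, as slopes to the right and down, at radius r is drawn at 1 + k1 r^2 times it, then the intrinsics apply), "pose" (4x4, takes a point from camera to world coordinates); the wrist camera has in their place "tool_from_camera" (4x4, takes a point from camera to tool coordinates, whose origin is the TCP and whose axes are the flange's). Camera axes: x right, y down, z forward; pixel columns grow to the right and rows downward; lengths in m; the calibration is good to about 2 mm. A picture is of the moment at which its call begins: read the wrist's pose just before it. There is no depth.
- arm.hand_in(): hands the job in, once; it reports no verdict.
Trained networks look in a picture, given as the dict that the camera call returned (one of the last four; its "shot" number tells which), for a name from the list of things; names that differ only in an ending like _2 or _b are one class to them, and where a whole thing is asked for, a point or a joint stands for the part that bears it (a point fixed in the world has none). Each returns a list of dicts, best first, with "conf" (0 to 1); they miss things now and then, are a little off and sometimes report something else, mostly with a low value. They report only what shows in the picture. A call takes as long as a camera call.
- eyes.find_in(picture, query): "box" ([left, top, width, height] as shares, 0 to 1, of the picture: columns of its width, rows of its height, round what is visible of it).
- eyes.outline_of(picture, query): "mask" (420x560 bool, what is visible of it) and "box" ([left, top, width, height] as shares, 0 to 1, of the picture: columns of its width, rows of its height, round what is visible of it).
The state is a dict: "t": time; "q": joint angles; "dq": joint speeds; "effort": joint torques, N m; "tool_pos": TCP position; "tool_rot": TCP orientation; "contact_force": force on the tool from outside, world axes, zero at the start; "ft_torque": the same for the moment, N m; "finger_gap": opening from 0.0 (shut) to 1.0 (fully open).
Only numpy, scipy, OpenCV 4.12 (cv2) and the standard library are available. Lean on these libraries where they do the work, as an engineer would, in place of code of your own. Each camera call takes 0.05 s, during which the arm holds its last target.

### The job

First check the thickness of the cast clamp arm's tail: gently push down the cap of the sprung height gauge until its foot rests on the tail, keep it there for about half a second, then let it spring back up. Then grip the arm by its bar at the balance point, take it out from under the gauge and carry it to the pivot fixture, and finish holding it there, level and still, bore over the pin and tail over the notch, with its underside about 5 cm above the top of the pin. Do not set it down or let go: the program ends while holding it; leave the mallet, chisel, offcut and jar alone.

Things in the scene. Friction and masses are not known exactly. Their poses are not given: they have to be found in the camera images.
- clamp_arm: Loose cast-aluminium clamp arm, about 0.42 kg, 235 mm long. Origin on its flat underside, straight below its balance point; y along the bar to the heavy end, z up. Boss 44 mm across, 35 tall, 16 mm bore, at y = +70 mm; bar 18 wide (x), 22 tall; tail disc 26 across, 22 tall, at y = -130; rib 10 wide, 30 tall from y = +32 to +50. Balance point: on the bar, 70 mm from the bore, 130 mm from the tail centre.
- part_bore (a point): Centre of the bore at the clamp arm's underside, at (0, 70, 0) mm in its frame. The arm starts lying on the station's two rests, underside 45 mm above the bench, within a few mm and 0.03 rad of the station's frame; 31 mm are free beneath the bar between the rests.
- part_tail (a point): Centre of the top face of the clamp arm's tail disc, at (0, -130, 22) mm in its frame, 67 mm above the bench at the start; here the gauge foot lands.
- station: Gauge station, fixed: dark steel plate 128 x 290 x 14 mm with two wooden rests, tops 45 mm above the bench, at y = +70 (52 x 44 mm) and y = -130 mm (40 x 36), and a steel column 20 mm across, 170 tall, at x = +68, y = -130. Origin on the bench under the lying clamp arm's balance point, same axes as the arm. The arm can leave towards -x or endways towards +y.
- gauge_head: Grey block 92 x 32 x 26 mm fixed on the station's column at a height that varies, reaching over the tail. Origin: centre of the gauge foot's face with the plunger up, 92 to 107 mm above the bench, 25 to 40 above the tail. Block from 18 to 44 mm above the origin; a thin steel scale, up to 90 mm above it, stands at x = +22, y = -17 mm. Same axes as the station.
- plunger (a joint): Drop of the gauge plunger in m: 0 fully up, 0.048 fully down. A spring pushes it up: about 1.2 N to start it, 3.6 N at 0.040. With the foot on the tail it reads how far the gauge head's origin lies above the tail's top.
- gauge_cap (a point): Centre of the top of the plunger's round black cap, 32 mm across, 10 thick, 106 mm above the foot's face. Moves with the plunger. Push it straight down from above.
- gauge_foot (a point): Centre of the face (underside) of the gauge's 18 mm round foot; moves with the plunger.
- fixture: Pivot fixture, fixed: plywood board 100 x 290 x 20 mm with a steel shoulder and upright pin at y = +70 mm and a notched wooden saddle at y = -130 mm. Origin on the bench below where the clamp arm's balance point belongs, same axes as the arm: the arm is right when it is above the fixture with the same x, y and yaw.
- pin_top (a point): Tip of the fixture's 13 mm steel pin, 85 mm above the bench, at (0, 70, 85) mm in the fixture's frame.
- notch (a point): Centre of the saddle notch's floor, 40 mm above the bench, at (0, -130, 40) mm in the fixture's frame; notch 34 mm wide between cheeks 16 mm tall, open along y.
- mallet: Bystander: round wooden carver's mallet standing on its head, 86 mm across, 228 mm tall, origin under its centre.
- chisel: Bystander: chisel with a dark wooden handle lying on the bench, 240 mm long, 26 mm tall; origin under its ferrule, x towards the blade.
- offcut: Bystander: pale timber offcut 70 x 150 x 45 mm, origin under its centre.
- jar: Bystander: amber glass jar, 68 mm across, 85 mm tall, origin under its centre.

How it is judged:
By the outcome, as a careful person would: the job done as asked, in the order asked, and still so for the second after the job is handed in, while the arm keeps its last pose, push and grip.
It also fails if it takes over 56 s, if anything falls off the work surface, if the arm or the gripper's body presses on something with over 40 N, if the wrist force passes 120 N, or if a joint passes its speed limit or range.

## Working session

There is one attempt and no reset: what is moved stays moved. The work goes in short steps, Python scripts to look and compute and a tool call to move; the robot and the scene stay as the last step left them, time stands still between calls to the robot, and variables do not carry over. Pictures are saved under pics/ and viewed, and the job is handed in when it is done.

Besides the shell and the picture viewer there is one more tool, called after "Call:" in YAML: its name, and indented under it one key for each argument. servo_tool: Moves the arm, as the interface text tells. Its arguments: {"type":"object","properties":{"series":{"type":"array","items":{"type":"object","properties":{"ax":{"type":"number"},"ay":{"type":"number"},"az":{"type":"number"},"x":{"type":"number"},"y":{"type":"number"},"z":{"type":"number"},"jaw":{"type":"number"}}}}},"required":["series"]}

```bash
mkdir -p pics; cat > h.py <<'E'
import numpy as np, cv2
from rig import arm, eyes
from scipy.spatial.transform import Rotation as R
def save(p,n): cv2.imwrite(f'pics/{n}.png',p['color'][:,:,::-1])
def proj(p,X,T):
    X=np.atleast_2d(X); c=(np.linalg.inv(T)@np.c_[X,np.ones(len(X))].T)[:3]
    s=c[:2]/c[2]; r2=(s**2).sum(0); s=s*(1+p['k1']*r2); K=np.array(p['intrinsics'])
    return (K[:2,:2]@s+K[:2,2:3]).T
def ray(p,uv,T):
    K=np.array(p['intrinsics']); d=(np.array(uv)-K[:2,2])/np.array([K[0,0],K[1,1]]); s=d.copy()
    for _ in range(30): s=d/(1+p['k1']*(s@s))
    v=T[:3,:3]@np.r_[s,1]; return T[:3,3],v
def onz(p,uv,T,z):
    o,v=ray(p,uv,T); return o+v*(z-o[2])/v[2]
def tcp(o):
    T=np.eye(4);T[:3,:3]=R.from_quat(o['tool_rot']).as_matrix();T[:3,3]=o['tool_pos'];return T
E
python3 - <<'E'
from h import *
o=arm.get_obs(); print(o)
for n in ['scene','top','wrist']:
    p=eyes.snapshot(n); save(p,n+'0'); print(n,p['intrinsics'],p['k1'],p.get('pose',p.get('tool_from_camera')))
    for q in ['clamp_arm','station','gauge_head','gauge_cap','fixture','pin_top','notch','part_bore','part_tail','mallet','jar','chisel','offcut']:
        try:
            r=eyes.find_in(p,q); print(q,[(np.round(np.array(a['box'])*[560,420,560,420]).tolist(),round(a['conf'],2)) for a in r[:2]])
        except Exception as e: print(q,e)
E
```

```text
{'t': 0.0, 'q': array([-1.33078612e+00,  4.87456141e-02,  9.75836508e-02,  1.62199030e+00,
       -8.57594101e-06,  1.44300968e+00]), 'dq': array([-1.17869774e-03,  6.97661468e-05, -1.08811984e-03,  2.38169360e-04,
        7.91458062e-04,  4.11939649e-04]), 'effort': array([ 1.38132032e-04, -3.38788319e+01,  3.20012677e+01,  2.04295322e-02,
       -4.31090632e-05, -4.31323542e-06]), 'tool_pos': array([ 0.18862467, -0.48933224,  0.24711267]), 'tool_rot': array([ 9.83137602e-01,  1.82863524e-01, -7.03444854e-05, -1.17587476e-03]), 'contact_force': array([ 0.1742761 ,  0.29920204, -0.46005291]), 'ft_torque': array([-0.01009866, -0.0297322 ,  0.03491006]), 'finger_gap': 1.0040784895031445}
scene [[451.34187787   0.         278.8920248 ]
 [  0.         451.34187787 202.45842634]
 [  0.           0.           1.        ]] -0.11488312553425399 [[ 0.69937596  0.51817848 -0.49230513  1.06170258]
 [ 0.71464895 -0.51876335  0.46921367 -0.43946523]
 [-0.01225343 -0.6799821  -0.73312632  0.82345173]
 [ 0.          0.          0.          1.        ]]
clamp_arm [([152.0, 217.0, 86.0, 57.0], 0.59)]
[... 1542 characters left out ...]
 0.86)]
chisel [([380.0, 117.0, 25.0, 90.0], 0.85), ([157.0, 205.0, 126.0, 71.0], 0.54)]
offcut [([166.0, 148.0, 67.0, 36.0], 0.82)]
wrist [[320.04449314   0.         276.0036205 ]
 [  0.         320.04449314 204.88764208]
 [  0.           0.           1.        ]] -0.05543391674599149 [[-1.12167904e-04 -9.56594961e-01 -2.91420776e-01  7.51494789e-02]
 [ 9.99999917e-01  6.76605184e-06 -4.07109841e-04 -5.88178661e-04]
 [ 3.91410991e-04 -2.91420798e-01  9.56594881e-01 -1.24435389e-01]
 [ 0.00000000e+00  0.00000000e+00  0.00000000e+00  1.00000000e+00]]
clamp_arm []
station []
gauge_head []
gauge_cap []
fixture []
pin_top []
notch []
part_bore []
part_tail []
mallet []
jar []
chisel []
offcut []
```

```bash
python3 - <<'E'
import cv2
for n in ['scene0','top0']:
    i=cv2.imread(f'pics/{n}.png')
    c=i[130:340,100:440] if n=='scene0' else i[110:290,140:450]
    cv2.imwrite(f'pics/{n}z.png',cv2.resize(c,None,fx=2.3,fy=2.3,interpolation=cv2.INTER_CUBIC))
E
```

```text
(no output)
```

View pics/scene0z.png

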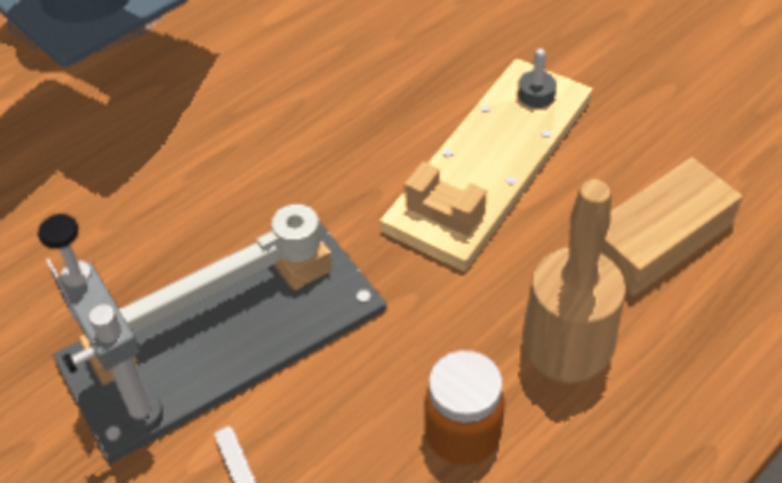

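View pics/top0z.png

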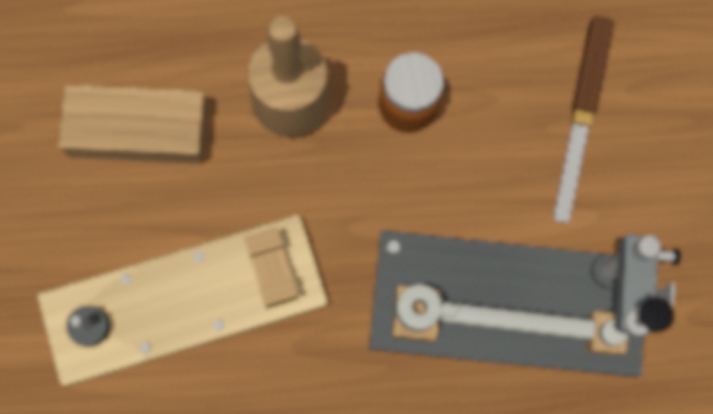

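```bash
cat > fit.py <<'E'
from h import *
from scipy.optimize import least_squares
S=eyes.snapshot('scene');T=eyes.snapshot('top')
zs=lambda *a:[(x/2.3+100,y/2.3+130) for x,y in a]
zt=lambda *a:[(x/2.3+140,y/2.3+110) for x,y in a]
def fit(obs,x0,extra=0):
    # obs: (cam, uv, fn(params)->local pt)
    def res(x):
        c,s=np.cos(x[2]),np.sin(x[2]);r=[]
        for cam,uv,f in obs:
            l=f(x); w=np.array([x[0]+c*l[0]-s*l[1],x[1]+s*l[0]+c*l[1],l[2]])
            r.append(proj(cam,w,np.array(cam['pose']))[0]-uv)
        return np.concatenate(r)
    q=least_squares(res,x0,loss='soft_l1'); return q.x,res(q.x).reshape(-1,2)
P=lambda *l:(lambda x:l)
ft=zt((300,216),(327,303),(62,384),(38,294)); fs=zs((519,59),(592,91),(465,272),(381,228),(540,51))
# local corners in top: right = -y, up=+x
obs=[(T,ft[0],P(.05,-.145,.02)),(T,ft[1],P(-.05,-.145,.02)),(T,ft[2],P(-.05,.145,.02)),(T,ft[3],P(.05,.145,.02)),
 (S,fs[0],P(-.05,.145,.02)),(S,fs[1],P(.05,.145,.02)),(S,fs[2],P(.05,-.145,.02)),(S,fs[3],P(-.05,-.145,.02)),(S,fs[4],P(0,.07,.085))]
print('fixture',*fit(obs,[.4,.2,.2]))
st=zt((382,232),(370,348),(640,375)); ss=zs((385,306),(112,460))
b=zt((420,307))[0]; bs=zs((296,222))[0]; c=zt((655,314))[0]; cs=zs((58,230))[0]
obs=[(T,b,P(0,.07,.08)),(S,bs,P(0,.07,.08)),(T,zt((614,331))[0],P(0,-.13,.067))]
print('arm',*fit(obs,[.35,-.15,0]))
H=lambda x:(0,-.13,.206+x[3])
obs=[(T,st[0],P(.064,.145,.014)),(T,st[1],P(-.064,.145,.014)),(T,st[2],P(-.064,-.145,.014)),
 (S,ss[0],P(.064,.145,.014)),(S,ss[1],P(.064,-.145,.014)),(T,c,H),(S,cs,H)]
print('station',*fit(obs,[.35,-.15,0,0]))
E
python3 fit.py
```

```text
fixture [0.5676638  0.15324858 0.23186524] [[ 0.06464817 -1.44505705]
 [ 0.43998708 -0.39798193]
 [-0.24078653 -0.21984668]
 [-0.09331637 -0.77831099]
 [-0.97167765 -0.34311739]
 [ 0.98395137 -0.92209186]
 [ 0.21489978 -4.44872413]
 [-0.50792792 -3.35649712]
 [-5.03476734  7.40219531]]
arm [ 0.52149387 -0.15727982 -0.19381655] [[-0.32716751 -0.56815885]
 [-0.26099554 -0.54764838]
 [ 0.38967173  0.02767209]]
station [ 0.53898885 -0.18969103 -0.17685911 -0.05751057] [[-1.62775397 -1.31681163]
 [-1.69081841  0.29933087]
 [ 0.07679595  0.80055775]
 [ 1.77545434 -2.2783173 ]
 [-1.47049243 -1.77384681]
 [ 6.24041502 -6.54611862]
 [-1.22834679 33.64241296]]
```

```bash
python3 - <<'E'
s=open('fit.py').read()
i=s.index('ft=zt')
s=s[:i]+'''
def C(sx,sy,hx,z): return lambda x:(x[3]+sx*hx,x[4]+sy*.145,z)
ft=zt((300,216),(327,303),(62,384),(38,294)); fs=zs((519,59),(592,91),(465,272),(381,228),(540,51))
sg=[(1,-1),(-1,-1),(-1,1),(1,1)]; sg2=[(-1,1),(1,1),(1,-1),(-1,-1)]
obs=[(T,u,C(*g,.05,.02)) for u,g in zip(ft,sg)]+[(S,u,C(*g,.05,.02)) for u,g in zip(fs,sg2)]+[(S,fs[4],P(0,.07,.085))]
print('fixture',*fit(obs,[.5,.15,.2,0,-.03]))
b=zt((420,307))[0]; bs=zs((296,222))[0]; c=zt((655,314))[0]; cs=zs((58,230))[0]
obs=[(T,b,P(0,.07,.08)),(S,bs,P(0,.07,.08)),(T,zt((614,331))[0],P(0,-.13,.067))]
ra=fit(obs,[.35,-.15,0]);print('arm',*ra)
st=zt((382,232),(370,348),(640,375)); ss=zs((385,306),(112,460))
H=lambda x:(0,-.13,.206+x[5])
obs=[(T,u,C(*g,.064,.014)) for u,g in zip(st,[(1,1),(-1,1),(-1,-1)])]+[(S,u,C(*g,.064,.014)) for u,g in zip(ss,[(1,1),(1,-1)])]+[(T,c,H),(S,cs,H)]
print('station',*fit(obs,[*ra[0],0,-.03,0]))
'''
open('fit.py','w').write(s)
E
python3 fit.py
```

```text
fixture [ 0.55842046  0.18304557  0.2334845   0.00193268 -0.03168332] [[ 2.42354772e-01 -1.52808298e+00]
 [ 6.84522234e-01 -5.03680727e-01]
 [ 5.54646005e-02 -1.35691721e-01]
 [ 1.32965227e-01 -6.78695781e-01]
 [-1.21501007e+00 -2.61604496e-01]
 [ 7.67356618e-01 -8.71670913e-01]
 [ 1.34481987e-01 -4.29224011e+00]
 [-6.34443758e-01 -3.16484817e+00]
 [ 1.60499667e-08  3.35973027e-09]]
arm [ 0.52149387 -0.15727982 -0.19381655] [[-0.32716751 -0.56815885]
 [-0.26099554 -0.54764838]
 [ 0.38967173  0.02767209]]
station [ 0.51956585 -0.1575135  -0.16925149  0.02617873 -0.03155367 -0.00290185] [[-0.54650874 -1.4157389 ]
 [-0.18175059  0.23627168]
 [ 1.58495008 -0.19007231]
 [ 0.91256197 -1.55825806]
 [-2.11134725 -0.07196021]
 [ 0.53796856  0.20062219]
 [ 0.50944765 -0.01776235]]
```

```bash
cat > plan.py <<'E'
from h import *
import sys
def plan(x,y,z,yaw):
    "yaw: world angle of tool x; pointing down"
    o=arm.get_obs();A=tcp(o)
    B=np.array([[np.cos(yaw),np.sin(yaw),0],[np.sin(yaw),-np.cos(yaw),0],[0,0,-1]]).astype(float)
    d=A[:3,:3].T@(np.array([x,y,z])-A[:3,3])/.05
    rv=R.from_matrix(A[:3,:3].T@B).as_rotvec(degrees=True)/8
    print('t',round(o['t'],2),'pos',o['tool_pos'].round(4),'yaw',round(np.arctan2(A[1,0],A[0,0]),4),'tilt z',A[:3,2].round(4))
    print('shift',d.round(3),'turn',rv.round(3),'F',o['contact_force'].round(2),'gap',round(o['finger_gap'],3))
if __name__=='__main__': plan(*[float(a) for a in sys.argv[1:5]])
E
python3 plan.py .50 -.20 .33 1.386
```

```text
t 2.3 pos [ 0.1888 -0.4899  0.2483] yaw 0.3678 tilt z [-0. -0. -1.]
shift [ 7.893 -3.172 -1.634] turn [ 0.     0.    -7.293] F [-0.21  0.24 -1.26] gap 0.998
```

Call:
servo_tool:
  series:
    - {"x": 0.5,"y": -0.2,"z": -0.8,"az": -0.8,"jaw": 0}
    - {"x": 1.4,"y": -0.5,"z": -1.6,"az": -1.6,"jaw": 0}
    - {"x": 2.2,"y": -0.9,"z": -1.6,"az": -2.4,"jaw": 0}
    - {"x": 3.1,"y": -1.2,"z": -1.6,"az": -3.2,"jaw": 0}
    - {"x": 4.0,"y": -1.6,"z": -1.6,"az": -4.0,"jaw": 0}

```text
invalid input
```

```bash
python3 plan.py .50 -.20 .33 1.386
```

```text
t 2.3 pos [ 0.1888 -0.4899  0.2483] yaw 0.3678 tilt z [-0. -0. -1.]
shift [ 7.893 -3.172 -1.634] turn [ 0.     0.    -7.293] F [-0.21  0.24 -1.26] gap 0.998
```

Call:
servo_tool:
  series:
    - {"ax": 0,"ay": 0,"az": -0.8,"x": 0.5,"y": -0.2,"z": -0.8,"jaw": 0}
    - {"ax": 0,"ay": 0,"az": -1.6,"x": 1.4,"y": -0.5,"z": -1.6,"jaw": 0}
    - {"ax": 0,"ay": 0,"az": -2.4,"x": 2.2,"y": -0.9,"z": -1.6,"jaw": 0}
    - {"ax": 0,"ay": 0,"az": -3.2,"x": 3.1,"y": -1.2,"z": -1.6,"jaw": 0}
    - {"ax": 0,"ay": 0,"az": -4.0,"x": 4.0,"y": -1.6,"z": -1.6,"jaw": 0}

```text
t: 2.8
tool_pos: [0.3473, -0.3433, 0.3292]
tool_rot: [0.894, 0.448, 0.0, 0.001]
contact_force: [0.4, -1.2, -0.1]
finger_gap: 0.143
```

```bash
python3 plan.py .50 -.20 .33 1.386
```

```text
t 2.8 pos [ 0.3473 -0.3433  0.3292] yaw 0.9299 tilt z [ 0.0016 -0.0019 -1.    ]
shift [ 4.123  0.735 -0.016] turn [ 0.016  0.008 -3.266] F [ 0.44 -1.16 -0.05] gap 0.143
```

Call:
servo_tool:
  series:
    - {"ax": 0,"ay": 0,"az": -0.8,"x": 0.8,"y": 0.1,"z": 0,"jaw": 0}
    - {"ax": 0,"ay": 0,"az": -1.6,"x": 1.7,"y": 0.3,"z": 0,"jaw": 0}
    - {"ax": 0,"ay": 0,"az": -2.4,"x": 2.6,"y": 0.5,"z": 0,"jaw": 0}
    - {"ax": 0,"ay": 0,"az": -3.2,"x": 3.5,"y": 0.65,"z": 0,"jaw": 0}
    - {"ax": 0,"ay": 0,"az": -3.25,"x": 4.1,"y": 0.75,"z": 0,"jaw": 0}

```text
t: 3.3
tool_pos: [0.5017, -0.199, 0.329]
tool_rot: [0.769, 0.64, 0.0, 0.001]
contact_force: [0.3, -0.3, 0.4]
finger_gap: -0.001
```

```bash
python3 - <<'E'
from h import *
from plan import plan
plan(.5,-.2,.33,1.386)
o=arm.get_obs(); p=eyes.snapshot('wrist'); save(p,'w1'); A=tcp(o)@np.array(p['tool_from_camera'])
np.save('w1A.npy',A)
for l,x in [('cap',(.4963,-.2855,.203)),('bore',(.5349,-.0886,.08)),('tail',(.4965,-.2849,.067))]: print(l,proj(p,np.array(x),A))
for q in ['clamp_arm','gauge_cap','gauge_head','gauge_foot']: print(q,[((np.array(a['box'])*[560,420,560,420]).round(1).tolist(),round(a['conf'],2)) for a in eyes.find_in(p,q)[:2]])
E
```

```text
t 3.3 pos [ 0.5017 -0.199   0.329 ] yaw 1.3881 tilt z [ 0.0021 -0.0013 -1.    ]
shift [-0.027 -0.03  -0.019] turn [0.017 0.006 0.015] F [ 0.31 -0.3   0.42] gap -0.001
cap [[286.83972046 295.26310635]]
bore [[286.70075773  70.63202866]]
tail [[283.35395452 236.38502142]]
clamp_arm [([268.9, 50.7, 39.0, 195.1], 0.6)]
gauge_cap []
gauge_head [([278.8, 241.9, 84.0, 55.3], 0.95)]
gauge_foot []
```

View pics/w1.png

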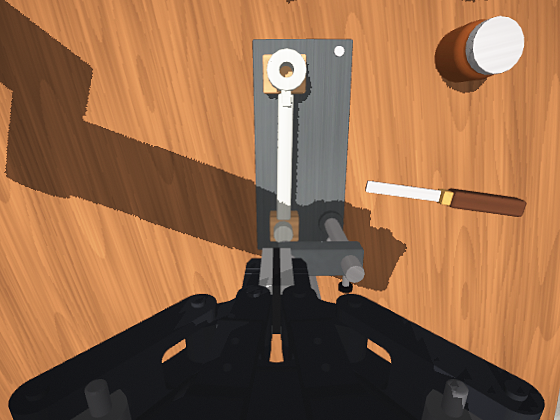

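```bash
python3 plan.py .4965 -.285 .25 1.386
```

```text
t 3.55 pos [ 0.4996 -0.2016  0.3291] yaw 1.3838 tilt z [ 0.001  -0.0023 -1.    ]
shift [-1.647  0.246  1.587] turn [ 0.01   0.015 -0.016] F [-0.56  0.04  0.02] gap -0.002
```

Call:
servo_tool:
  series:
    - {"ax": 0,"ay": 0,"az": 0,"x": -0.8,"y": 0.12,"z": 0.3,"jaw": 0}
    - {"ax": 0,"ay": 0,"az": 0,"x": -1.65,"y": 0.25,"z": 0.8,"jaw": 0}
    - {"ax": 0,"ay": 0,"az": 0,"x": -1.65,"y": 0.25,"z": 1.3,"jaw": 0}
    - {"ax": 0,"ay": 0,"az": 0,"x": -1.65,"y": 0.25,"z": 1.6,"jaw": 0}
    - {"ax": 0,"ay": 0,"az": 0,"x": -1.65,"y": 0.25,"z": 1.6,"jaw": 0}

```text
t: 4.05
tool_pos: [0.4941, -0.286, 0.2462]
tool_rot: [0.771, 0.637, -0.001, -0.002]
contact_force: [-0.7, 0.5, -0.6]
finger_gap: -0.004
```

```bash
python3 - <<'E'
from h import *
from plan import plan
plan(.4965,-.285,.222,1.386)
S=eyes.snapshot('scene');T=eyes.snapshot('top')
cs=[]
for n,p,x,y in [('s',S,115,180),('t',T,380,200)]:
    c=p['color'][y-30 if n=='s' else y:,x-40:][:150,:150]
    cs.append(cv2.resize(c,(400,400),interpolation=cv2.INTER_CUBIC))
    print(n,x-40,y-30 if n=='s' else y)
save({'color':np.hstack(cs)},'c2')
E
```

```text
t 4.05 pos [ 0.4941 -0.286   0.2462] yaw 1.3802 tilt z [-0.004  0.001 -1.   ]
shift [0.029 0.046 0.485] turn [-0.029 -0.002 -0.041] F [-0.74  0.47 -0.62] gap -0.004
s 75 150
t 340 200
```

View pics/c2.png

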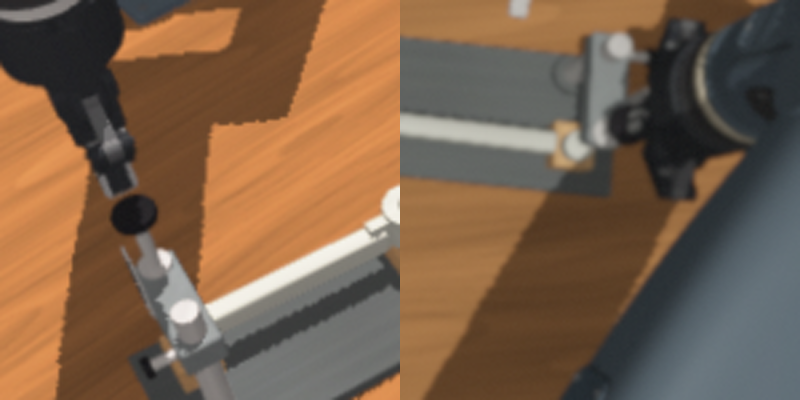

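Call:
servo_tool:
  series:
    - {"ax": 0,"ay": 0,"az": 0,"x": 0.03,"y": 0.05,"z": 0.15,"jaw": 0}
    - {"ax": 0,"ay": 0,"az": 0,"x": 0.03,"y": 0.05,"z": 0.3,"jaw": 0}
    - {"ax": 0,"ay": 0,"az": 0,"x": 0.03,"y": 0.05,"z": 0.4,"jaw": 0}
    - {"ax": 0,"ay": 0,"az": 0,"x": 0.03,"y": 0.05,"z": 0.5,"jaw": 0}
    - {"ax": 0,"ay": 0,"az": 0,"x": 0.03,"y": 0.05,"z": 0.6,"jaw": 0}

```text
t: 4.65
tool_pos: [0.4986, -0.2849, 0.2196]
tool_rot: [0.771, 0.637, -0.0, 0.001]
contact_force: [0.4, 1.1, 2.1]
finger_gap: -0.002
```

```bash
python3 plan.py .4965 -.285 .19 1.386
```

```text
t 4.65 pos [ 0.4986 -0.2849  0.2196] yaw 1.3822 tilt z [ 0.001  -0.0025 -1.    ]
shift [-0.009 -0.041  0.593] turn [ 0.01   0.016 -0.027] F [0.35 1.07 2.13] gap -0.002
```

Call:
servo_tool:
  series:
    - {"ax": 0,"ay": 0,"az": 0,"x": 0,"y": -0.03,"z": 0.1,"jaw": 0}
    - {"ax": 0,"ay": 0,"az": 0,"x": 0,"y": -0.03,"z": 0.2,"jaw": 0}
    - {"ax": 0,"ay": 0,"az": 0,"x": 0,"y": -0.03,"z": 0.3,"jaw": 0}
    - {"ax": 0,"ay": 0,"az": 0,"x": 0,"y": -0.03,"z": 0.4,"jaw": 0}
    - {"ax": 0,"ay": 0,"az": 0,"x": 0,"y": -0.03,"z": 0.48,"jaw": 0}

```text
t: 5.15
tool_pos: [0.4975, -0.2847, 0.1956]
tool_rot: [0.77, 0.637, -0.0, 0.002]
contact_force: [1.6, 0.6, 3.7]
finger_gap: -0.0
```

```bash
python3 - <<'E'
from h import *
from plan import plan
plan(.4965,-.285,.19,1.386)
S=eyes.snapshot('scene')
save({'color':cv2.resize(S['color'][190:310,80:240],(800,600),interpolation=cv2.INTER_CUBIC)},'c3')
E
```

```text
t 5.15 pos [ 0.4975 -0.2847  0.1956] yaw 1.3824 tilt z [ 0.0022 -0.0027 -1.    ]
shift [-0.01  -0.02   0.112] turn [ 0.019  0.016 -0.026] F [1.58 0.61 3.66] gap -0.0
```

View pics/c3.png

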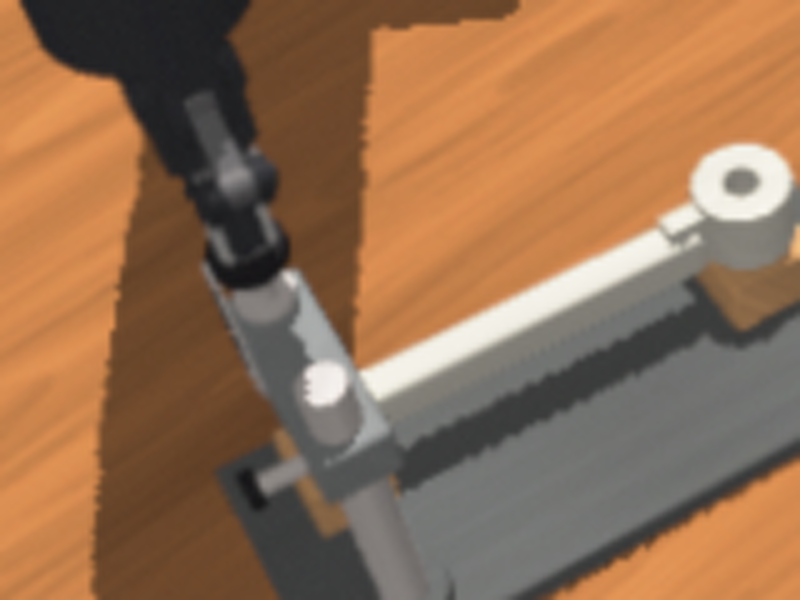

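Cap pushed down well, centred under the tips. Now creep to contact.

Call:
servo_tool:
  series:
    - {"ax": 0,"ay": 0,"az": 0,"x": 0,"y": 0,"z": 0.04,"jaw": 0}
    - {"ax": 0,"ay": 0,"az": 0,"x": 0,"y": 0,"z": 0.07,"jaw": 0}
    - {"ax": 0,"ay": 0,"az": 0,"x": 0,"y": 0,"z": 0.09,"jaw": 0}

```text
t: 5.5
tool_pos: [0.4972, -0.2847, 0.1904]
tool_rot: [0.771, 0.637, -0.0, 0.001]
contact_force: [1.0, 0.9, 2.8]
finger_gap: -0.002
```

```bash
python3 plan.py .4965 -.285 .19 1.386
```

```text
t 5.5 pos [ 0.4972 -0.2847  0.1904] yaw 1.3823 tilt z [ 0.0011 -0.0024 -1.    ]
shift [-0.009 -0.013  0.007] turn [ 0.011  0.015 -0.027] F [0.95 0.9  2.82] gap -0.002
```

Call:
servo_tool:
  series:
    - {"ax": 0,"ay": 0,"az": 0,"x": 0,"y": 0,"z": 0.02,"jaw": 0}
    - {"ax": 0,"ay": 0,"az": 0,"x": 0,"y": 0,"z": 0.04,"jaw": 0}

```text
t: 5.7
tool_pos: [0.4973, -0.2847, 0.19]
tool_rot: [0.771, 0.637, -0.0, 0.002]
contact_force: [-1.6, 2.1, 10.8]
finger_gap: -0.002
```

```bash
python3 plan.py .4965 -.285 .19 1.386
```

```text
t 5.7 pos [ 0.4973 -0.2847  0.19  ] yaw 1.3823 tilt z [ 0.0022 -0.0032 -1.    ]
shift [-0.009 -0.015  0.   ] turn [ 0.02   0.019 -0.027] F [-1.61  2.1  10.77] gap -0.002
```

Call:
servo_tool:
  series:
    - {"ax": 0,"ay": 0,"az": 0,"x": 0,"y": 0,"z": 0.03,"jaw": 0}
    - {"ax": 0,"ay": 0,"az": 0,"x": 0,"y": 0,"z": 0.03,"jaw": 0}
    - {"ax": 0,"ay": 0,"az": 0,"x": 0,"y": 0,"z": 0.03,"jaw": 0}
    - {"ax": 0,"ay": 0,"az": 0,"x": 0,"y": 0,"z": 0.03,"jaw": 0}
    - {"ax": 0,"ay": 0,"az": 0,"x": 0,"y": 0,"z": 0.03,"jaw": 0}

```text
t: 6.2
tool_pos: [0.4973, -0.2846, 0.1901]
tool_rot: [0.77, 0.637, -0.0, 0.002]
contact_force: [-0.2, 1.9, 7.6]
finger_gap: 0.001
```

```bash
python3 plan.py .4965 -.285 .25 1.386
```

```text
t 6.2 pos [ 0.4973 -0.2846  0.1901] yaw 1.3824 tilt z [ 0.003  -0.0038 -1.    ]
shift [-0.014 -0.009 -1.198] turn [ 0.027  0.023 -0.026] F [-0.19  1.87  7.64] gap 0.001
```

Call:
servo_tool:
  series:
    - {"ax": 0,"ay": 0,"az": 0,"x": 0,"y": 0,"z": -0.15,"jaw": 0}
    - {"ax": 0,"ay": 0,"az": 0,"x": 0,"y": 0,"z": -0.35,"jaw": 0}
    - {"ax": 0,"ay": 0,"az": 0,"x": 0,"y": 0,"z": -0.6,"jaw": 0}
    - {"ax": 0,"ay": 0,"az": 0,"x": 0,"y": 0,"z": -1.0,"jaw": 0}
    - {"ax": 0,"ay": 0,"az": 0,"x": 0,"y": 0,"z": -1.7,"jaw": 0}

```text
t: 6.7
tool_pos: [0.4953, -0.2835, 0.2729]
tool_rot: [0.771, 0.637, -0.001, -0.001]
contact_force: [-0.0, -0.3, -0.3]
finger_gap: -0.001
```

```bash
python3 - <<'E'
from h import *
from plan import plan
# pre-grasp over arm, open
plan(.5215,-.157,.30,1.386)
S=eyes.snapshot('scene')
save({'color':cv2.resize(S['color'][190:310,80:240],(800,600),interpolation=cv2.INTER_CUBIC)},'c4')
E
```

```text
t 6.7 pos [ 0.4953 -0.2835  0.2729] yaw 1.3822 tilt z [-0.0035  0.     -1.    ]
shift [ 2.583  0.038 -0.543] turn [-0.025  0.005 -0.027] F [-0.01 -0.25 -0.35] gap -0.001
```

View pics/c4.png

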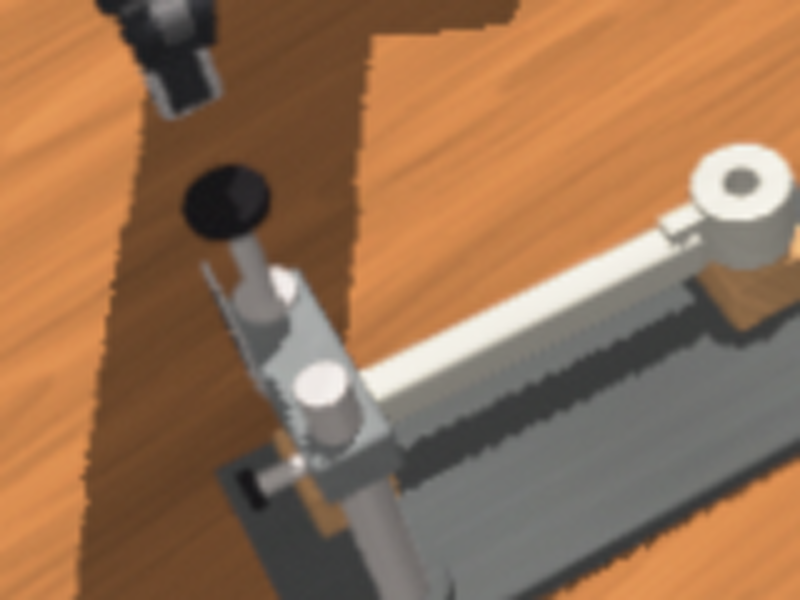

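Call:
servo_tool:
  series:
    - {"ax": 0,"ay": 0,"az": 0,"x": 0.6,"y": 0,"z": -0.4,"jaw": 0}
    - {"ax": 0,"ay": 0,"az": 0,"x": 1.4,"y": 0,"z": -0.6,"jaw": 30}
    - {"ax": 0,"ay": 0,"az": 0,"x": 2.2,"y": 0.04,"z": -0.5,"jaw": 60}
    - {"ax": 0,"ay": 0,"az": 0,"x": 2.6,"y": 0.04,"z": 0,"jaw": 60}
    - {"ax": 0,"ay": 0,"az": 0,"x": 2.6,"y": 0.04,"z": 0.5,"jaw": 60}

```text
t: 7.25
tool_pos: [0.5247, -0.1555, 0.2566]
tool_rot: [0.769, 0.639, 0.001, 0.006]
contact_force: [-0.7, -0.7, -0.4]
finger_gap: 0.681
```

```bash
python3 - <<'E'
from h import *
from plan import plan
plan(.5215,-.157,.058,1.386)
o=arm.get_obs(); p=eyes.snapshot('wrist'); save(p,'w2'); A=tcp(o)@np.array(p['tool_from_camera']); np.save('w2A.npy',A)
for yaw in (-.185,):
  for x,y,z in [(0,.07,.08),(9e-3,0,.067),(-9e-3,0,.067),(9e-3,-.1,.067),(-9e-3,-.1,.067),(0,-.13,.067)]:
    c,s=np.cos(yaw),np.sin(yaw); print((x,y),proj(p,np.array([.5215+c*x-s*y,-.1573+s*x+c*y,z]),A).round(1))
E
```

```text
t 7.25 pos [ 0.5247 -0.1555  0.2566] yaw 1.386 tilt z [ 0.0091 -0.0083 -0.9999]
shift [-0.016 -0.099  3.972] turn [0.075 0.046 0.   ] F [-0.71 -0.74 -0.43] gap 0.681
(0, 0.07) [[270.6 115.4]]
(0.009, 0) [[279.9 186.7]]
(-0.009, 0) [[262.  186.8]]
(0.009, -0.1) [[279.5 274.8]]
(-0.009, -0.1) [[263.2 274.8]]
(0, -0.13) [[271.5 298.2]]
```

View pics/w2.png

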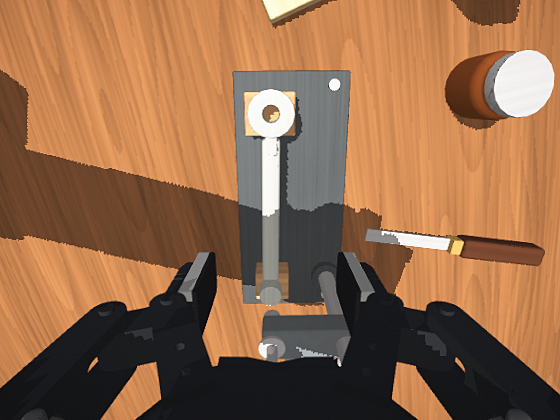

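```bash
python3 - <<'E'
from h import *
from plan import plan
plan(.5215,-.157,.17,1.386)
o=arm.get_obs(); p=eyes.snapshot('wrist'); save(p,'w3'); A=tcp(o)@np.array(p['tool_from_camera'])
im=p['color'][80:320,220:380].copy(); im=cv2.resize(im,(533,800),interpolation=cv2.INTER_CUBIC)
def d(w,col):
    q=(proj(p,w,A)[0]-[220,80])*800/240; cv2.circle(im,tuple(int(v) for v in q),3,col,-1)
yaw=-.185;c,s=np.cos(yaw),np.sin(yaw)
W=lambda x,y,z:np.array([.5215+c*x-s*y,-.1573+s*x+c*y,z])
for a in np.arange(0,6.28,.5):
    d(W(.022*np.cos(a),.07+.022*np.sin(a),.08),(255,0,0)); d(W(.013*np.cos(a),-.13+.013*np.sin(a),.067),(0,255,0))
for y in (0,-.05,-.1,.03): d(W(.009,y,.067),(255,0,255)); d(W(-.009,y,.067),(255,0,255))
save({'color':im[:, :].copy() if 0 else cv2.resize(im,(400,600))},'w3z')
E
```

```text
t 7.3 pos [ 0.522  -0.1556  0.2502] yaw 1.3849 tilt z [-9.0e-04 -4.9e-03 -1.0e+00]
shift [-0.021 -0.005  1.605] turn [ 0.     0.036 -0.008] F [-2.57 -0.62 -3.12] gap 0.702
```

View pics/w3z.png

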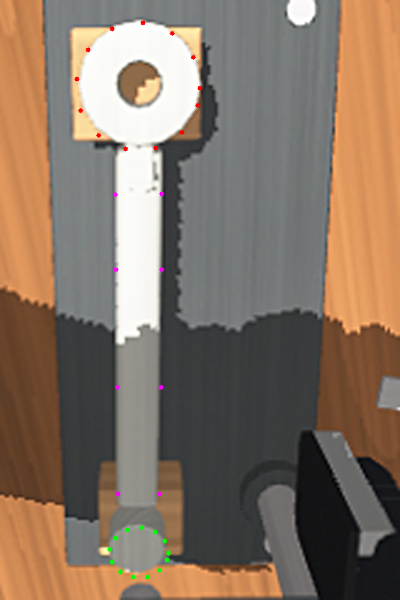

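Call:
servo_tool:
  series:
    - {"ax": 0,"ay": 0,"az": 0,"x": -0.01,"y": 0,"z": 0.8,"jaw": 60}
    - {"ax": 0,"ay": 0,"az": 0,"x": -0.01,"y": 0,"z": 1.6,"jaw": 60}
    - {"ax": 0,"ay": 0,"az": 0,"x": -0.01,"y": 0,"z": 2.4,"jaw": 60}
    - {"ax": 0,"ay": 0,"az": 0,"x": -0.01,"y": 0,"z": 2.9,"jaw": 60}
    - {"ax": 0,"ay": 0,"az": 0,"x": -0.01,"y": 0,"z": 2.9,"jaw": 60}

```text
t: 7.85
tool_pos: [0.5182, -0.157, 0.1026]
tool_rot: [0.77, 0.637, -0.004, -0.003]
contact_force: [-1.3, 0.9, 0.0]
finger_gap: 0.707
```

```bash
python3 - <<'E'
from h import *
from plan import plan
plan(.5215,-.156,.055,1.386)
p=eyes.snapshot('wrist'); save(p,'w4')
E
```

```text
t 7.85 pos [ 0.5182 -0.157   0.1026] yaw 1.3825 tilt z [-0.0099 -0.0016 -0.9999]
shift [0.036 0.069 0.951] turn [-0.067  0.025 -0.025] F [-1.26  0.89  0.03] gap 0.707
```

View pics/w4.png

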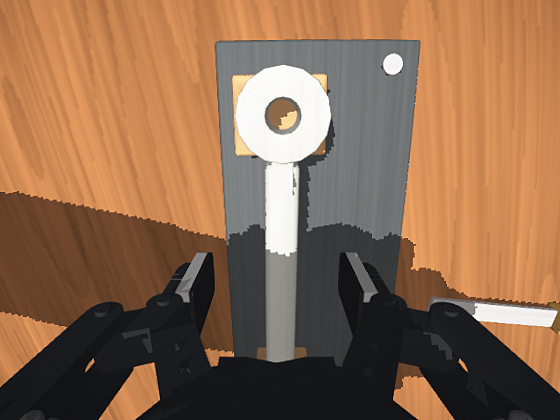

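Call:
servo_tool:
  series:
    - {"ax": -0.05,"ay": 0,"az": 0,"x": 0.03,"y": 0.07,"z": 0.3,"jaw": 60}
    - {"ax": -0.05,"ay": 0,"az": 0,"x": 0.03,"y": 0.07,"z": 0.6,"jaw": 60}
    - {"ax": -0.05,"ay": 0,"az": 0,"x": 0.03,"y": 0.07,"z": 0.85,"jaw": 60}
    - {"ax": -0.05,"ay": 0,"az": 0,"x": 0.03,"y": 0.07,"z": 0.95,"jaw": 60}
    - {"ax": -0.05,"ay": 0,"az": 0,"x": 0.03,"y": 0.07,"z": 0.95,"jaw": 60}

```text
t: 8.4
tool_pos: [0.5228, -0.1569, 0.0572]
tool_rot: [0.77, 0.637, -0.001, 0.002]
contact_force: [-0.0, 0.1, -0.5]
finger_gap: 0.704
```

```bash
python3 plan.py .5215 -.156 .055 1.386
```

```text
t 8.4 pos [ 0.5228 -0.1569  0.0572] yaw 1.3825 tilt z [-2.0e-04 -4.2e-03 -1.0e+00]
shift [ 0.012 -0.029  0.044] turn [ 0.004  0.03  -0.025] F [-0.    0.11 -0.55] gap 0.704
```

Call:
servo_tool:
  series:
    - {"ax": 0,"ay": 0.03,"az": 0,"x": 0.01,"y": -0.02,"z": 0.03,"jaw": 45}
    - {"ax": 0,"ay": 0.03,"az": 0,"x": 0.01,"y": -0.02,"z": 0.03,"jaw": 30}
    - {"ax": 0,"ay": 0.03,"az": 0,"x": 0.01,"y": -0.02,"z": 0.03,"jaw": 22}
    - {"ax": 0,"ay": 0.03,"az": 0,"x": 0.01,"y": -0.02,"z": 0.03,"jaw": 10}
    - {"ax": 0,"ay": 0.03,"az": 0,"x": 0.01,"y": -0.02,"z": 0.03,"jaw": 0}

```text
t: 8.9
tool_pos: [0.5221, -0.1563, 0.0564]
tool_rot: [0.77, 0.638, 0.0, 0.001]
contact_force: [-1.7, -0.2, 2.9]
finger_gap: 0.198
```

Call:
servo_tool:
  series:
    - {"ax": 0,"ay": 0,"az": 0,"x": 0,"y": 0,"z": 0,"jaw": 0}
    - {"ax": 0,"ay": 0,"az": 0,"x": 0,"y": 0,"z": 0,"jaw": 0}
    - {"ax": 0,"ay": 0,"az": 0,"x": 0,"y": 0,"z": 0,"jaw": 0}

```text
t: 9.2
tool_pos: [0.5221, -0.1563, 0.0564]
tool_rot: [0.77, 0.638, 0.0, 0.001]
contact_force: [0.6, 0.3, 0.9]
finger_gap: 0.201
```

```bash
python3 - <<'E'
from h import *
from plan import plan
plan(.5215,-.156,.067,1.386)
p=eyes.snapshot('wrist'); save(p,'w5')
E
```

```text
t 9.2 pos [ 0.5221 -0.1563  0.0564] yaw 1.3826 tilt z [ 1.1e-03 -6.0e-04 -1.0e+00]
shift [ 0.004 -0.014 -0.211] turn [ 0.009  0.002 -0.025] F [0.6  0.28 0.86] gap 0.201
```

View pics/w5.png

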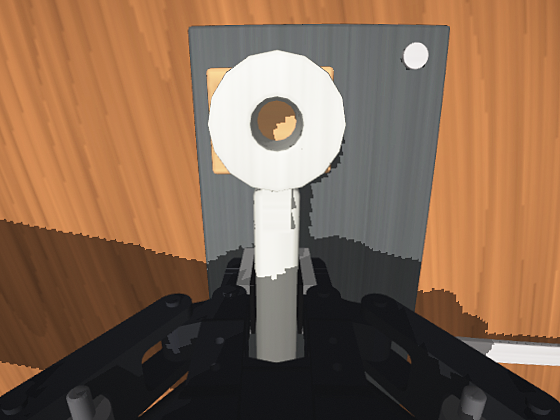

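Call:
servo_tool:
  series:
    - {"ax": 0,"ay": 0,"az": 0,"x": 0,"y": 0,"z": -0.06,"jaw": 0}
    - {"ax": 0,"ay": 0,"az": 0,"x": 0,"y": 0,"z": -0.14,"jaw": 0}
    - {"ax": 0,"ay": 0,"az": 0,"x": 0,"y": 0,"z": -0.22,"jaw": 0}
    - {"ax": 0,"ay": 0,"az": 0,"x": 0,"y": 0,"z": -0.24,"jaw": 0}
    - {"ax": 0,"ay": 0,"az": 0,"x": 0,"y": 0,"z": -0.24,"jaw": 0}

```text
t: 9.75
tool_pos: [0.5223, -0.1564, 0.0687]
tool_rot: [0.77, 0.638, 0.0, 0.001]
contact_force: [0.3, -0.5, -4.5]
finger_gap: 0.196
```

```bash
python3 - <<'E'
from h import *
from plan import plan
plan(.5215-.09*np.cos(.188),-.156+.09*np.sin(.188),.067,1.3826)
S=eyes.snapshot('scene'); T=eyes.snapshot('top')
M=np.array(T['pose']);print('mallet',onz(T,(266,155),M,.07),'offcut',onz(T,(200,165),M,.045),'jar',onz(T,(319,147),M,.08))
save({'color':cv2.resize(S['color'][190:310,80:240],(800,600),interpolation=cv2.INTER_CUBIC)},'c6')
E
```

```text
t 9.75 pos [ 0.5223 -0.1564  0.0687] yaw 1.3826 tilt z [ 1.6e-03 -7.0e-04 -1.0e+00]
shift [ 0.004 -1.818  0.03 ] turn [ 0.012  0.003 -0.   ] F [ 0.3  -0.52 -4.5 ] gap 0.196
mallet [0.7554134  0.02646223 0.07      ] offcut [0.74945612 0.18925794 0.045     ] jar [ 0.76357517 -0.10061968  0.08      ]
```

View pics/c6.png

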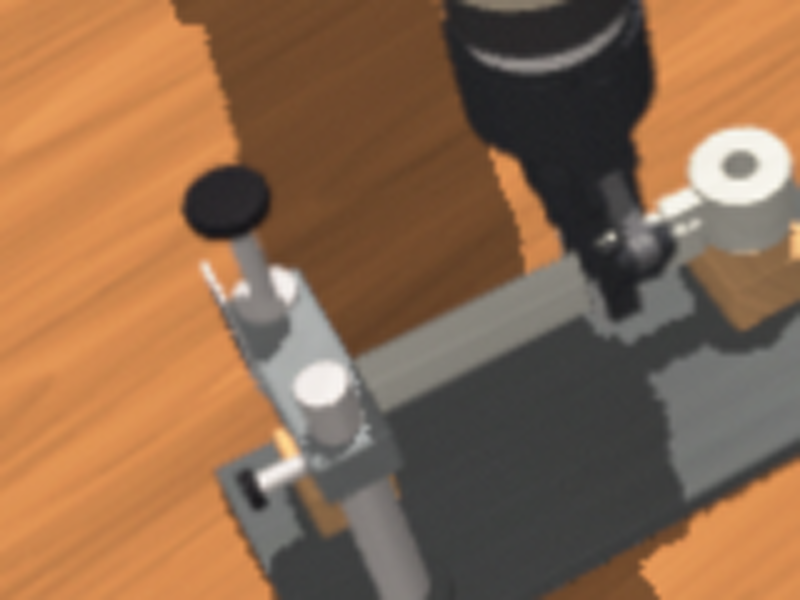

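Call:
servo_tool:
  series:
    - {"ax": 0,"ay": 0,"az": 0,"x": 0,"y": -0.25,"z": 0,"jaw": 0}
    - {"ax": 0,"ay": 0,"az": 0,"x": 0,"y": -0.65,"z": 0,"jaw": 0}
    - {"ax": 0,"ay": 0,"az": 0,"x": 0,"y": -1.1,"z": 0,"jaw": 0}
    - {"ax": 0,"ay": 0,"az": 0,"x": 0,"y": -1.5,"z": 0,"jaw": 0}
    - {"ax": 0,"ay": 0,"az": 0,"x": 0,"y": -1.8,"z": 0,"jaw": 0}

```text
t: 10.35
tool_pos: [0.4321, -0.1389, 0.0678]
tool_rot: [0.77, 0.638, -0.0, -0.0]
contact_force: [0.0, -0.2, -3.7]
finger_gap: 0.2
```

```bash
python3 - <<'E'
from h import *
from plan import plan
plan(.559,.183,.19,.2335+np.pi/2)
E
```

```text
t 10.35 pos [ 0.4321 -0.1389  0.0678] yaw 1.3825 tilt z [-2.e-04  1.e-04 -1.e+00]
shift [ 6.8    1.286 -2.444] turn [-2.000e-03 -1.000e-03 -3.021e+00] F [ 0.01 -0.23 -3.65] gap 0.2
```

Call:
servo_tool:
  series:
    - {"ax": 0,"ay": 0,"az": 0,"x": 0,"y": 0,"z": -0.4,"jaw": 0}
    - {"ax": 0,"ay": 0,"az": 0,"x": 0,"y": 0,"z": -1.0,"jaw": 0}
    - {"ax": 0,"ay": 0,"az": 0,"x": 0.2,"y": 0,"z": -1.6,"jaw": 0}
    - {"ax": 0,"ay": 0,"az": 0,"x": 0.6,"y": 0,"z": -2.2,"jaw": 0}
    - {"ax": 0,"ay": 0,"az": 0,"x": 1.1,"y": 0,"z": -2.5,"jaw": 0}

```text
t: 10.85
tool_pos: [0.4438, -0.0854, 0.1961]
tool_rot: [0.771, 0.637, 0.001, 0.002]
contact_force: [1.4, -0.8, -4.9]
finger_gap: 0.198
```

Call:
servo_tool:
  series:
    - {"ax": 0,"ay": 0,"az": -0.2,"x": 0.6,"y": 0.1,"z": 0,"jaw": 0}
    - {"ax": 0,"ay": 0,"az": -0.6,"x": 1.2,"y": 0.2,"z": 0,"jaw": 0}
    - {"ax": 0,"ay": 0,"az": -1.0,"x": 1.8,"y": 0.4,"z": 0,"jaw": 0}
    - {"ax": 0,"ay": 0,"az": -1.5,"x": 2.4,"y": 0.6,"z": 0,"jaw": 0}
    - {"ax": 0,"ay": 0,"az": -2.0,"x": 3.0,"y": 0.8,"z": 0,"jaw": 0}

```text
t: 11.35
tool_pos: [0.5118, 0.0555, 0.196]
tool_rot: [0.674, 0.739, 0.001, 0.002]
contact_force: [0.9, -0.6, -3.3]
finger_gap: 0.196
```

```bash
python3 - <<'E'
from h import *
from plan import plan
plan(.559,.183,.19,.2335+np.pi/2)
E
```

```text
t 11.35 pos [0.5118 0.0555 0.196 ] yaw 1.6628 tilt z [ 0.0047 -0.0021 -1.    ]
shift [2.452 1.175 0.12 ] turn [ 0.031  0.02  -1.014] F [ 0.86 -0.6  -3.34] gap 0.196
```

```bash
python3 - <<'E'
from h import *
o=arm.get_obs(); p=eyes.snapshot('wrist'); A=tcp(o)@np.array(p['tool_from_camera'])
T=eyes.snapshot('top'); M=np.array(T['pose'])
t0=cv2.imread('pics/top0.png')[:,:,::-1]
yaw=.2335;c,s=np.cos(yaw),np.sin(yaw)
W=lambda x,y,z:np.array([.5584+c*x-s*y,.183+s*x+c*y,z])
pts=[W(.0065*np.cos(a),.07+.0065*np.sin(a),.085) for a in np.arange(0,6.28,.8)]
for sx in (-1,1):
    pts+=[W(sx*.05,y,.02) for y in np.linspace(-.175,.115,12)]+[W(sx*.017,y,.056) for y in (-.145,-.13,-.115)]
for sy in(-.175,.115): pts+=[W(x,sy,.02) for x in np.linspace(-.05,.05,6)]
def ov(im,pp,PM,box,f):
    x0,y0,x1,y1=box; z=cv2.resize(np.ascontiguousarray(im[y0:y1,x0:x1]),None,fx=f,fy=f,interpolation=cv2.INTER_CUBIC)
    for w in pts:
        q=(proj(pp,w,PM)[0]-[x0,y0])*f; cv2.circle(z,tuple(int(round(v)) for v in q),2,(255,0,0),-1)
    return z
save({'color':ov(t0,T,M,(145,195,295,285),5)},'o1')
save({'color':ov(p['color'],p,A,(0,0,560,420),1.4)},'o2')
E
```

```text
(no output)
```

View pics/o1.png

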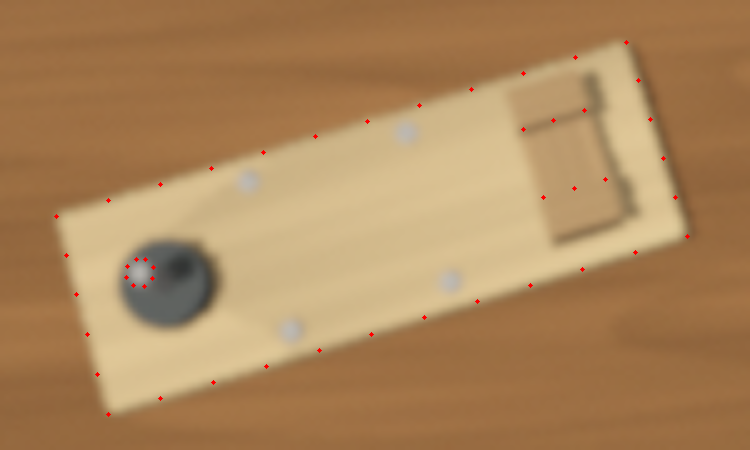

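View pics/o2.png

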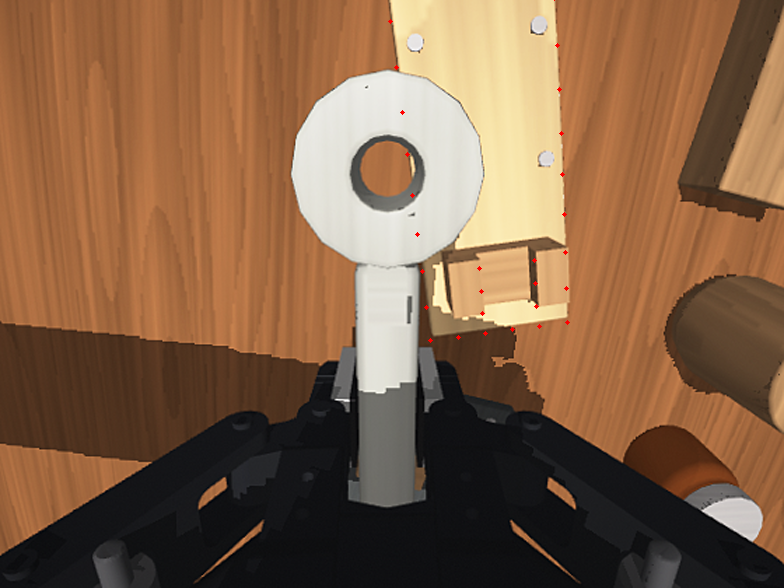

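```bash
python3 - <<'E'
from h import *
o=arm.get_obs(); p=eyes.snapshot('wrist'); C=np.array(p['tool_from_camera'])
g=cv2.cvtColor(p['color'],cv2.COLOR_RGB2HSV)
m=((g[:,:,1]<40)&(g[:,:,2]>170)).astype(np.uint8); m[195:]=0
cn=max(cv2.findContours(m,cv2.RETR_EXTERNAL,cv2.CHAIN_APPROX_NONE)[0],key=cv2.contourArea)
cn=cn[cn[:,0,1]<165]
e=cv2.fitEllipse(cn.reshape(-1,1,2)); print(e)
for h in (-.0226,-.0246): print(onz(p,e[0],C,h))
# bar edges direction: rows 200..260 mid
for uv in [(277,200),(277,340)]: print(onz(p,uv,C,-.011))
save(p,'w7')
E
```

```text
((276.31884765625, 120.32481384277344), (135.01390075683594, 138.49554443359375), 1.4926574230194092)
[ 0.07139866  0.00077178 -0.0226    ]
[ 0.07147046  0.00077052 -0.0246    ]
[ 0.04244892  0.00103478 -0.011     ]
[-0.02015555  0.00108868 -0.011     ]
```

```bash
python3 plan.py .5582 .182 .17 1.8043
```

```text
t 11.5 pos [0.5117 0.0558 0.1957] yaw 1.6626 tilt z [ 0.0039 -0.0019 -1.    ]
shift [2.43  1.156 0.512] turn [ 0.026  0.018 -1.015] F [ 0.   -0.52 -4.48] gap 0.196
```

Call:
servo_tool:
  series:
    - {"ax": 0,"ay": 0,"az": -0.25,"x": 0.5,"y": 0.25,"z": 0,"jaw": 0}
    - {"ax": 0.02,"ay": 0.02,"az": -0.5,"x": 1.1,"y": 0.55,"z": 0.1,"jaw": 0}
    - {"ax": 0.02,"ay": 0.02,"az": -0.8,"x": 1.7,"y": 0.85,"z": 0.3,"jaw": 0}
    - {"ax": 0.02,"ay": 0.02,"az": -1.0,"x": 2.2,"y": 1.05,"z": 0.5,"jaw": 0}
    - {"ax": 0.02,"ay": 0.02,"az": -1.01,"x": 2.43,"y": 1.15,"z": 0.52,"jaw": 0}

```text
t: 12.0
tool_pos: [0.557, 0.1829, 0.1674]
tool_rot: [0.62, 0.785, -0.001, -0.001]
contact_force: [-0.0, -0.4, -3.9]
finger_gap: 0.198
```

```bash
python3 plan.py .5582 .182 .1465 1.8043
```

```text
t 12.0 pos [0.557  0.1829 0.1674] yaw 1.8044 tilt z [-0.003 -0.    -1.   ]
shift [-0.023  0.021  0.419] turn [-0.021 -0.005  0.001] F [-0.03 -0.44 -3.94] gap 0.198
```

Call:
servo_tool:
  series:
    - {"ax": -0.02,"ay": 0,"az": 0,"x": -0.02,"y": 0.02,"z": 0.15,"jaw": 0}
    - {"ax": -0.02,"ay": 0,"az": 0,"x": -0.02,"y": 0.02,"z": 0.3,"jaw": 0}
    - {"ax": -0.02,"ay": 0,"az": 0,"x": -0.02,"y": 0.02,"z": 0.4,"jaw": 0}
    - {"ax": -0.02,"ay": 0,"az": 0,"x": -0.02,"y": 0.02,"z": 0.42,"jaw": 0}
    - {"ax": -0.02,"ay": 0,"az": 0,"x": -0.02,"y": 0.02,"z": 0.42,"jaw": 0}

```text
t: 12.5
tool_pos: [0.5579, 0.1812, 0.1463]
tool_rot: [0.62, 0.784, -0.0, -0.0]
contact_force: [-0.4, -0.3, -4.4]
finger_gap: 0.2
```

```bash
python3 - <<'E'
from h import *
from plan import plan
plan(.5582,.182,.1465,1.8043)
o=arm.get_obs(); p=eyes.snapshot('wrist'); A=tcp(o)@np.array(p['tool_from_camera']); save(p,'w8')
S=eyes.snapshot('scene'); T=eyes.snapshot('top'); save(S,'s8'); 
z=[cv2.resize(S['color'][90:270,220:400],(400,400),interpolation=cv2.INTER_CUBIC),cv2.resize(T['color'][120:300,130:310],(400,400),interpolation=cv2.INTER_CUBIC)]
save({'color':np.hstack(z)},'c8')
yaw=.2335;c,s=np.cos(yaw),np.sin(yaw)
pin=np.array([.5584-s*.07,.183+c*.07,.085]); print('pin in wrist',proj(p,pin,A),'bore top exp',proj(p,pin+[0,0,.085],A),'bore bottom',proj(p,pin+[0,0,.05],A))
for n,C in(('scene',S),('top',T)): print(n,proj(C,pin+[0,0,.085],np.array(C['pose'])))
E
```

```text
t 12.5 pos [0.5579 0.1812 0.1463] yaw 1.8031 tilt z [-6.e-04  3.e-04 -1.e+00]
shift [ 0.013  0.01  -0.003] turn [-0.004 -0.003 -0.009] F [-0.42 -0.35 -4.42] gap 0.2
pin in wrist [[276.18124237 114.35152648]] bore top exp [[276.10263156 119.45093395]] bore bottom [[276.14684053 116.58285417]]
scene [[337.48100679 124.8315931 ]]
top [[163.45745565 245.12014234]]
```

View pics/w8.png

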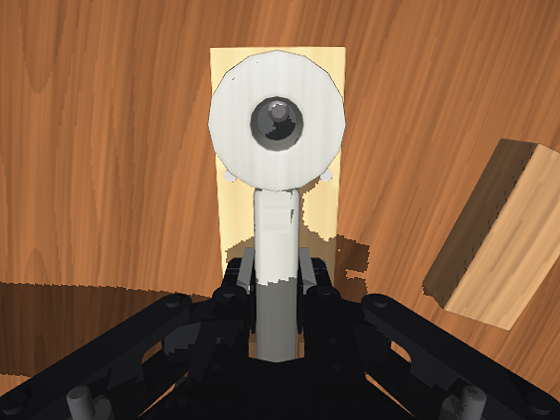

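View pics/c8.png

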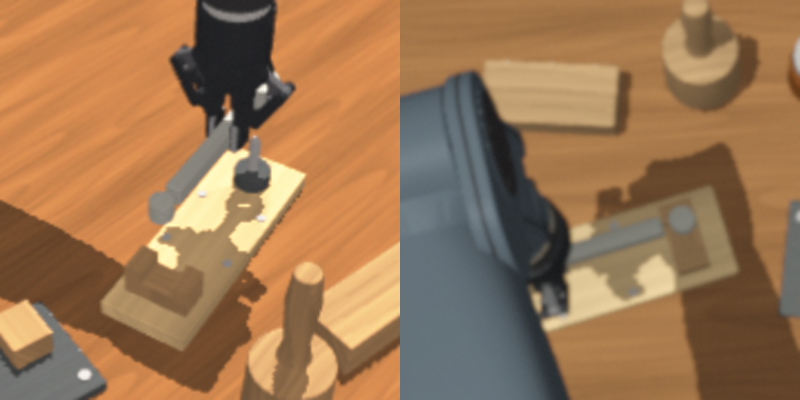

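```bash
python3 - <<'E'
import cv2
i=cv2.imread('pics/w8.png')[80:170,220:340]; cv2.imwrite('pics/w8z.png',cv2.resize(i,None,fx=6,fy=6,interpolation=cv2.INTER_CUBIC))
E
```

```text
(no output)
```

View pics/w8z.png

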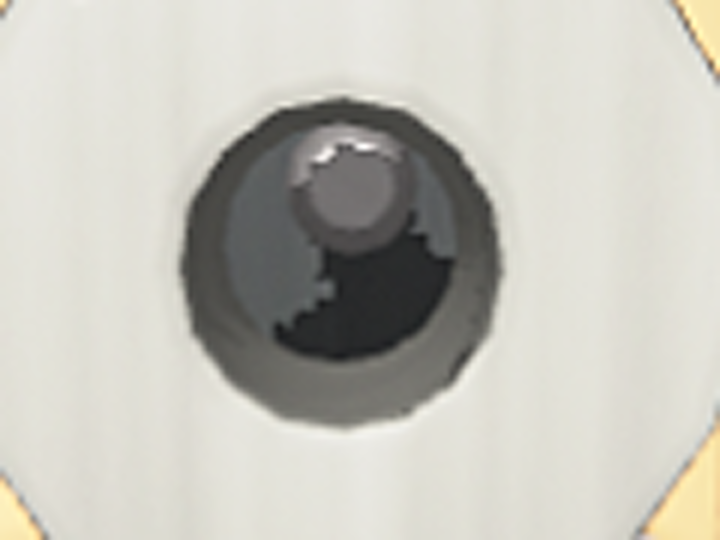

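```bash
python3 - <<'E'
from h import *
p=eyes.snapshot('wrist'); C=np.array(p['tool_from_camera'])
for n,uv,z in [('top',(276.8,123.7),-.0236),('bot',(276.7,120),.0114),('pin',(278.7,111.5),.0613),('pin if base z+2mm',(278.7,111.5),.0633),('boss outer',(276.5,121),-.0236)]: print(n,onz(p,uv,C,z).round(4))
E
```

```text
top [ 0.0703  0.001  -0.0236]
bot [0.0702 0.0011 0.0114]
pin [0.0731 0.0023 0.0613]
pin if base z+2mm [0.0731 0.0023 0.0633]
boss outer [ 0.0711  0.0009 -0.0236]
```

Call:
servo_tool:
  series:
    - {"ax": 0,"ay": 0,"az": 0,"x": 0.03,"y": 0.01,"z": 0,"jaw": 0}
    - {"ax": 0,"ay": 0,"az": 0,"x": 0.055,"y": 0.02,"z": 0,"jaw": 0}
    - {"ax": 0,"ay": 0,"az": 0,"x": 0.055,"y": 0.02,"z": 0,"jaw": 0}
    - {"ax": 0,"ay": 0,"az": 0,"x": 0.055,"y": 0.02,"z": 0,"jaw": 0}
    - {"ax": 0,"ay": 0,"az": 0,"x": 0.055,"y": 0.02,"z": 0,"jaw": 0}

```text
t: 13.2
tool_pos: [0.5588, 0.1849, 0.1471]
tool_rot: [0.62, 0.785, 0.001, 0.0]
contact_force: [-0.3, -0.1, -3.6]
finger_gap: 0.199
```

```bash
python3 - <<'E'
from h import *
from plan import plan
plan(.5582,.182,.1465,1.8043)
o=arm.get_obs(); p=eyes.snapshot('wrist'); A=tcp(o)@np.array(p['tool_from_camera'])
T=eyes.snapshot('top');S=eyes.snapshot('scene')
z=cv2.resize(p['color'][80:170,220:340],None,fx=3.3,fy=3.3,interpolation=cv2.INTER_CUBIC)
yaw=o and np.arctan2(tcp(o)[1,0],tcp(o)[0,0])-np.pi/2;c,s=np.cos(yaw),np.sin(yaw);X=o['tool_pos']
def ov(P,box):
    x0,y0,x1,y1=box;f=400/(x1-x0); im=cv2.resize(np.ascontiguousarray(P['color'][y0:y1,x0:x1]),(400,400),interpolation=cv2.INTER_CUBIC)
    for a in np.arange(0,6.28,.5):
        l=np.array([.013*np.cos(a),-.131+.013*np.sin(a)]); w=np.array([X[0]+c*l[0]-s*l[1],X[1]+s*l[0]+c*l[1],X[2]+.0106])
        q=(proj(P,w,np.array(P['pose']))[0]-[x0,y0])*f; cv2.circle(im,tuple(int(v) for v in q),2,(255,0,0),-1)
    return im
b=np.hstack([ov(S,(270,130,350,210)),ov(T,(210,180,290,260))]); print(b.shape,z.shape)
save({'color':b},'f1'); save({'color':z},'f2')
E
```

```text
t 13.2 pos [0.5588 0.1849 0.1471] yaw 1.8042 tilt z [ 8.e-04  7.e-04 -1.e+00]
shift [-0.054 -0.025  0.011] turn [ 0.007 -0.004 -0.001] F [-0.27 -0.11 -3.63] gap 0.199
(400, 800, 3) (297, 396, 3)
```

View pics/f1.png

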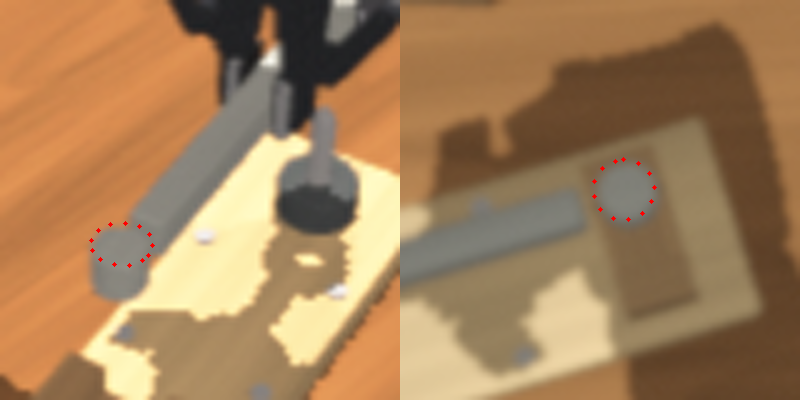

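View pics/f2.png

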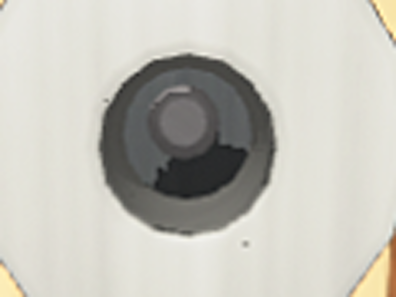

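Call:
servo_tool:
  series:
    - {"ax": 0,"ay": 0,"az": 0,"x": 0,"y": 0,"z": 0,"jaw": 0}
    - {"ax": 0,"ay": 0,"az": 0,"x": 0,"y": 0,"z": 0,"jaw": 0}
    - {"ax": 0,"ay": 0,"az": 0,"x": 0,"y": 0,"z": 0,"jaw": 0}
    - {"ax": 0,"ay": 0,"az": 0,"x": 0,"y": 0,"z": 0,"jaw": 0}
    - {"ax": 0,"ay": 0,"az": 0,"x": 0,"y": 0,"z": 0,"jaw": 0}

```text
t: 13.85
tool_pos: [0.5588, 0.1849, 0.1471]
tool_rot: [0.62, 0.785, 0.001, 0.0]
contact_force: [0.1, -0.0, -3.8]
finger_gap: 0.196
```

```bash
python3 - <<'E'
from h import *
from plan import plan
plan(.5588,.1845,.1465,1.8043)
print(np.abs(arm.get_obs()['dq']).max())
p=eyes.snapshot('wrist'); save({'color':cv2.resize(p['color'][80:170,220:340],None,fx=3.3,fy=3.3,interpolation=cv2.INTER_CUBIC)},'f3')
plan(.5588,.1845,.1465,1.8043)
E
```

```text
t 13.85 pos [0.5588 0.1849 0.1471] yaw 1.804 tilt z [ 8.e-04  8.e-04 -1.e+00]
shift [-0.008 -0.001  0.011] turn [ 0.007 -0.004 -0.002] F [ 0.13 -0.03 -3.79] gap 0.196
0.0009506724973703394
t 13.9 pos [0.5587 0.1849 0.1471] yaw 1.804 tilt z [ 8.e-04  8.e-04 -1.e+00]
shift [-0.007 -0.001  0.011] turn [ 0.007 -0.004 -0.002] F [ 0.39  1.01 -4.63] gap 0.202
```

View pics/f3.png

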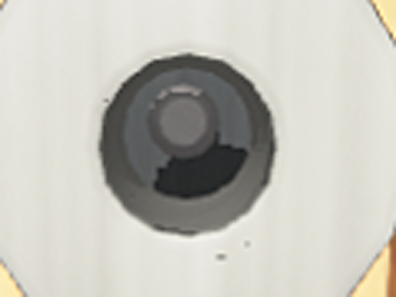

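Still and aligned: the pin tip sits where a coaxial pin 50 mm below should appear. Handing in.

```bash
python3 -c "
from rig import arm
print(arm.hand_in())"
```

```text
the job is handed in; nothing more can be done
None
```

The gauge check is done and the clamp arm was handed in held over the pivot fixture at about 14 s. No verdict came back.

- **Gauge check:** I pressed the cap down with the closed fingertips until the foot met the tail. The tips stopped at 0.173 m, the height expected for the tail. I held it there for 0.5–0.6 s; force readings there were 8–11 N. The camera then showed the cap sprung fully back up.
- **Carry:** I gripped the bar at the balance point, lifted it about 12 mm, slid it out towards −x and carried it to the fixture. I did not touch the mallet, chisel, offcut or jar.
- **Position at the end:** The wrist camera shows the pin through the bore, within about 1 mm of its centre. The arm's yaw matches the fixture's measured yaw to about 0.001 rad. The underside is about 51 mm above the pin top, worked out from the tool height.
- **Stability at the end:** Joint speeds were below 0.001 rad/s, and the steady load of about 4 N matches the arm's weight.
- **Disagreements:**
  - The wrist view put the pin about 3 mm from where the outside cameras had it. I followed the wrist view, since it shows bore and pin together.
  - The outside views place the tail about one pixel (2 mm) lower than predicted. That is about the calibration error, so I left it.

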